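# Hold the spring clip open over the X-ray envelope for the referral slip

### The arm

A 6-joint arm with a two-finger parallel gripper is mounted at the origin on a cart in front of the work surface, level with it; the furniture and walls round the work are solid. World frame = base frame: x ahead of the robot, y to its left, z up, the work surface at z = 0. Lengths are in mm, angles in rad, forces in N, time in s.
With the tool pointing down it reaches from about 275 to 975 mm from the base axis. Payload 8.4 kg.
Tool frame: the origin (TCP) lies midway between the tips of the shut fingers; the grasp point (between the pads) lies 19 mm behind it (ctrl.hold_point_z is the distance from the TCP to the grasp point, in mm); z points along the fingers, y is the line along which they close (so a half turn about z gives the same grasp; the last joint's range is limited). The gripper opens to 92 mm and grips with 3 to 60 N. Pads are 20 mm wide; open, the fingers measure 128 mm over their backs; the gripper's body (75 mm by 189 mm) begins 69 mm behind the grasp point.
Start: joints at [1.223, 0.353, 1.633, -0, 1.155, -0.002], TCP at [211.842, 588.006, 214.583] pointing down, gripper open.
Joint ranges: [-2.63, 2.63], [-0.92, 2.1], [0.06, 2.66], [-1.3, 4.44], [0, 2.69], [-3.02, 3.02]. Speed limits (rad/s): [2.22, 2.22, 2.79, 3.14, 3.14, 3.14].

### API

Orientations are given as a unit quaternion [x, y, z, w].
In Python, from bench import ctrl gives the robot as it stands. The module is installed in compiled form; this text tells all that it offers.
- The arm moves only by the tool apply_moves, never from a script. Its argument "increments" is a list of rows, each a list of 3 entries, a list of its own where there are three numbers: the shift along the world's x, y, z as a fraction of full scale, then the turn, a rotation vector about the world's x, y, z as a fraction of full scale, then the opening, from -1 (shut) to 1 (fully open), so that 0 is half open. In form: [[[dx, dy, dz], [rx, ry, rz], hand], ...]. A call has 1 to 10 rows; each row shifts and turns the commanded pose from where the row before left it; what a row does not reach is not made up. Full scale, the value 1, is 40 mm for a shift and 8 degrees for a turn. A row lasts 1/8 s, in which the tool goes at most 62.5 mm and 10.7 degrees, less where a joint would pass 70% of its speed; a pose out of reach is approached as far as the arm can. A call with a number of a shift or a turn outside -1 to 1 is refused whole. A call with a gripper value outside its range is refused whole. The fingers move at their own pace and stop on an object; "squeeze" is the grip in N (left out, the last holds). Time passes only in rows, so rows that do not move let the fingers close. It gives the time, the measured TCP pose, the force, the opening and the grip force at its end, in the units of the state.
- ctrl.get_obs(): the state, without advancing time (a new reading comes with each control period).
- ctrl.grab_frame(name): name is "scene" or "side" or "wrist"; returns a dict with "pixels" (384x512x3 uint8, red, green, blue), "mtx" (3x3 intrinsics, pixels), "xyz" and "attitude" of the camera in the world; the wrist camera has in their place "T_tool_cam" (4x4, takes a point from camera to tool coordinates, whose origin is the TCP and whose axes are the flange's). Camera axes: x right, y down, z forward; pixel columns grow to the right and rows downward; lengths in mm; the calibration is good to about 2 mm. A picture is of the moment at which its call begins: read the wrist's pose just before it. There is no depth.
- ctrl.close_job(): hands the job in; it is judged then, once.
Trained networks look in the newest picture that a camera, given by its name, has taken for a name from the list of things; names that differ only in an ending like _2 or _b are one class to them, and where a whole thing is asked for, a point or a joint stands for the part that bears it (a point fixed in the world has none). Each returns a list of dicts, best first, with "confidence" (0 to 1); they miss things now and then, are a little off and sometimes report something else, mostly with a low value. They report only what shows in the picture. A call takes as long as a camera call. They do not tell look-alikes from the thing itself.
- ctrl.find_in(label, camera): "rect" ([left, top, width, height] in pixels, round what is visible of it).
- ctrl.pinpoint(label, camera): "position" ([column, row] in pixels: a listed point, or the origin of a listed thing).
The state is a dict: "time": time; "joint_positions": joint angles; "joint_velocities": joint speeds; "effort": joint torques, N m; "tool_pos": TCP position; "orientation": TCP orientation; "ft_force": force on the tool from outside, world axes, zero at the start; "wrist_torque": the same for the moment, N m; "width": opening from 0.0 (shut) to 1.0 (fully open); "grasp_force": force on a finger pad.
Only numpy, scipy, OpenCV 4.12 (cv2) and the standard library are available. Lean on these libraries where they do the work, as an engineer would, in place of code of your own. Each camera call takes 0.05 s, during which the arm holds its last target. There are 200 camera calls.

### The job

A referral slip is about to be clipped to the brown X-ray film envelope that stands in the slotted rack. Squeeze the handles of the spring clip parked on the rim of the steel tray until its jaws spread wide, only then lift it off the rim, and lower it, still spread, over the envelope's top edge near the middle of its length, one jaw well down each side and neither of them touching the envelope. Finish holding it there gaping, so that the slip can be put in; do not let it bite or knock the envelope, and leave the tray, the rack and the things around them where they are.

Things in the scene. Friction and masses are not known exactly. Their poses are not given: they have to be found in the camera images.
- clip: Steel spring clip parked upright on the tray's far (+x) wall, handles up: two bent levers on a coil-spring pin, 46 mm wide, 81 mm tall, 65 g. Origin: between the jaw tips as parked, 16 mm below the rim; z up to the handles, x the way the jaws part (across the wall), y along the pin, which lies 40 mm up. It belongs to the -x lever, so it leans by half the lever angle when squeezed evenly.
- clip_lever (a joint): Angle between the clip's levers, rad: 0 as parked (3 mm between the jaws), -0.07 shut, 0.52 fully spread (a stop). The spring always drives it shut: squeezing takes about 6 N at the rolls at first, 11 N at the stop; hold with 15 to 25 N. At the stop the rolls are 29 mm over their outsides and the tips lie 80 mm below the roll centres.
- clip_roll_a (a point): Centre of the rolled end of the -x handle (on body clip): a steel roll of 4 mm radius, 36 mm long along the pin. As parked 21 mm to -x of the clip's mid-plane and 77 mm above the tips, 50 mm over the outsides of both rolls. Squeeze here to spread the jaws.
- clip_roll_b (a point): Centre of the other handle's rolled end, on the +x side; the same size.
- clip_tip_a (a point): Middle of the tip of the clip's -x jaw (on body clip). Jaw plates are 2 mm thick and bulge outwards. Fully spread, the jaws are about 22 mm apart inside at the tips, more above them; the pin's barrel blocks anything higher than 33 mm above the tips.
- clip_tip_b (a point): Middle of the tip of the clip's other jaw, on its +x side.
- tray: Open steel tray, 110 (x) x 180 (y) x 48 mm high, walls 3 mm, a pen and a pencil lying in it; 0.9 kg, loose. Origin: centre of its underside.
- tray_rim (a point): Middle of the top of the tray's far (+x) wall, 48 mm up; the wall runs along the tray's y. The clip sits somewhere on this wall.
- file_rack: Grey slotted rack, 112 (x) x 300 (y) x 30 mm, three grooves along y; 1 kg in all, loose. The brown film envelope stands upright and firm in the middle groove: 372 mm long (y), 4 mm thick (x), top 100 mm above the worktop. Low white cards, top at 72 mm, stand in the grooves 34 mm before and behind it. Origin: centre of the underside.
- envelope_edge (a point): Middle of the envelope's top edge (axes of the rack: x across the envelope, y along the edge, z up).
- phone: Keypad phone lying on the worktop, 117 x 51 x 15 mm; bystander.
- tape: Round tape measure lying on the worktop, 49 x 52 x 15 mm; bystander.
- gel: Gel tube lying behind the rack, 44 x 148 x 30 mm; bystander.
- cup: Clear suction cup standing on its rim, nipple up, 51 mm across and 68 mm tall; bystander.
Not all that is in view belongs to the job. Leave any turquoise look-alike of the clip alone.

How it is judged (in metres and radians):
On the way, in this order (a step that is already met when the one before it is completed fails the run):
1. the clip is squeezed open while still astride the tray's rim (value of joint clip_lever above 0.25 rad and contact force between the fingers and clip above 1 N and z of each of clip_tip_a, clip_tip_b in the frame of tray_rim below -0.002 m), for 0.2 s.
2. held open, it is lifted clear of the rim (value of joint clip_lever above 0.25 rad and contact force between the fingers and clip above 1 N and z of each of clip_tip_a, clip_tip_b in the frame of tray_rim above 0.01 m), for 0.1 s.
At the end, for the whole second after the job is handed in: Fingers hold the clip still and spread (lever over 0.25 rad), a jaw tip each side of the envelope, both 8 mm or more below its top edge and within 40 mm of its middle; clip and hand off the envelope and rack (under 0.3 N); rack within 20 mm, tray within 30 mm of its start (value of joint clip_lever above 0.25 rad and contact force between the fingers and clip above 1 N and z of each of clip_tip_a, clip_tip_b in the frame of envelope_edge below -0.008 m and y of clip_tip_a in the frame of envelope_edge between -0.04 and 0.04 m and ((x of clip_tip_a in the frame of envelope_edge below -0.004 m and x of clip_tip_b in the frame of envelope_edge above 0.004 m) or (x of clip_tip_a in the frame of envelope_edge above 0.004 m and x of clip_tip_b in the frame of envelope_edge below -0.004 m)) and contact force between each of clip, the arm and file_rack below 0.3 N and linear speed of clip below 0.03 m/s and distance of tray from where it was at the start of the episode below 0.03 m and distance of file_rack from where it was at the start of the episode below 0.02 m and angle between file_rack's own z axis and vertical below 0.05 rad); the arm keeps its last pose, push and grip.
It fails at once if the clip bites or knocks the envelope or the rack (over 5 N) (contact force between clip and file_rack above 5 N).
It fails at once if the tray or the rack is shoved away (over 30 mm, 20 mm) (distance of tray from where it was at the start of the episode above 0.03 m or distance of file_rack from where it was at the start of the episode above 0.02 m).
It fails at once if a bystander is disturbed (moved over 20 mm) (distance of any of phone, tape, gel, cup from where it was at the start of the episode above 0.02 m).
It also fails if it takes over 38 s, if anything falls off the work surface, if the arm or the gripper's body presses on something with over 40 N, if the wrist force passes 120 N, or if a joint passes its speed limit or range.

## Working session

There is one attempt and no reset: what is moved stays moved. The work goes in short steps, Python scripts to look and compute and a tool call to move; the robot and the scene stay as the last step left them, time stands still between calls to the robot, and variables do not carry over. Pictures are saved under pics/ and viewed, at most 10 in all, crops included, and the job is handed in when it is done.

Besides the shell and the picture viewer there is one more tool, called after "Emit:" as name(argument=value, ...), one argument or row to a line, values as JSON. apply_moves: Moves the arm, as the interface text tells. Shift numbers are shares of 40 mm and turn numbers shares of 8 degrees, none past 1 either way. Its arguments: {"type":"object","properties":{"increments":{"type":"array"},"squeeze":{"type":"number"}},"required":["increments"]}

```bash
mkdir -p pics; cat > h.py <<'E'
import numpy as np, cv2
from scipy.spatial.transform import Rotation as R
from bench import ctrl
def cam(name):
    o=ctrl.get_obs(); f=ctrl.grab_frame(name); K=np.array(f["mtx"])
    if name=="wrist":
        T=np.array(f["T_tool_cam"]); Rt=R.from_quat(o["orientation"]).as_matrix()
        C=Rt@T[:3,3]+np.array(o["tool_pos"]); A=Rt@T[:3,:3]
    else:
        C=np.array(f["xyz"]); a=np.array(f["attitude"]); A=a if a.shape==(3,3) else R.from_quat(a).as_matrix()
    return dict(K=K,C=C,A=A,img=np.array(f["pixels"]))
def ray(c,p): 
    d=c["A"]@np.linalg.inv(c["K"])@np.array([p[0],p[1],1.]); return d/np.linalg.norm(d)
def onz(c,p,z): d=ray(c,p); return c["C"]+d*(z-c["C"][2])/d[2]
def proj(c,X): q=c["K"]@c["A"].T@(np.array(X,float)-c["C"]); return q[:2]/q[2]
def tri(obs):
    M=np.zeros((3,3));b=np.zeros(3)
    for c,p in obs:
        d=ray(c,p);P=np.eye(3)-np.outer(d,d);M+=P;b+=P@c["C"]
    X=np.linalg.solve(M,b); return X,[np.round(proj(c,X)-p,1) for c,p in obs]
def save(n,img): cv2.imwrite("pics/"+n+".png",cv2.cvtColor(img,cv2.COLOR_RGB2BGR))
E
python3 - <<'E'
from h import *
np.set_printoptions(precision=1,suppress=True)
ims=[]
for n in ("scene","side","wrist"):
    c=cam(n); ims.append(c["img"]); print(n,c["C"],c["A"][:,2])
    for l in ("clip","clip_roll_a","clip_tip_a","tray_rim","envelope_edge","tray","file_rack","phone","tape","gel","cup"):
        try: print(l,[(round(d["confidence"],2),np.round(d["position"])) for d in ctrl.pinpoint(l,n)[:3]])
        except Exception as e: print(l,e)
    save(n+"0",cv2.resize(c["img"],(800,600),interpolation=cv2.INTER_CUBIC))
E
```

```text
scene [ 851.3  515.6 1167. ] [-0.2 -0.5 -0.8]
clip [(0.71, array([344., 242.])), (0.69, array([339., 230.])), (0.58, array([302., 186.]))]
clip_roll_a [(0.67, array([312., 175.])), (0.64, array([298., 172.])), (0.63, array([353., 229.]))]
clip_tip_a [(0.86, array([304., 189.])), (0.8, array([342., 244.])), (0.63, array([340., 247.]))]
tray_rim [(0.79, array([338., 230.])), (0.32, array([355., 236.]))]
envelope_edge [(0.89, array([261., 214.]))]
tray [(0.82, array([354., 231.]))]
file_rack [(0.74, array([237., 306.])), (0.55, array([258., 234.]))]
phone [(0.57, array([302., 136.]))]
tape [(0.7, array([248., 152.])), (0.46, array([354., 234.]))]
gel [(0.95, array([236., 302.]))]
cup [(0.77, array([270., 160.])), (0.49, array([342., 247.]))]
side [ 409.6  609.9 1055.8] [ 0.1 -0.6 -0.8]
clip [(0.73, array([291., 193.])), (0.57, array([282., 254.]))]
clip_roll_a [(0.75, array([291., 242.])), (0.71, array([288., 174.])), (0.68, array([299., 179.]))]
clip_tip_a [(0.84, array([292., 192.])), (0.82, array([282., 250.])), (0.66, array([294., 188.]))]
tray_rim [(0.61, array([288., 235.])), (0.6, array([231., 202.]))]
envelope_edge [(0.94, array([227., 186.]))]
tray []
file_rack [(0.65, array([228., 206.])), (0.16, array([282., 256.]))]
phone [(0.92, array([320., 152.]))]
tape [(0.5, array([271., 140.])), (0.4, array([289., 156.]))]
gel [(0.72, array([173., 243.]))]
cup [(0.47, array([289., 158.]))]
wrist [140.3 613.2 384.9] [ 0.3 -0.1 -1. ]
clip []
clip_roll_a []
clip_tip_a []
tray_rim []
envelope_edge []
tray []
file_rack []
phone []
tape []
gel []
cup []
```

View pics/scene0.png

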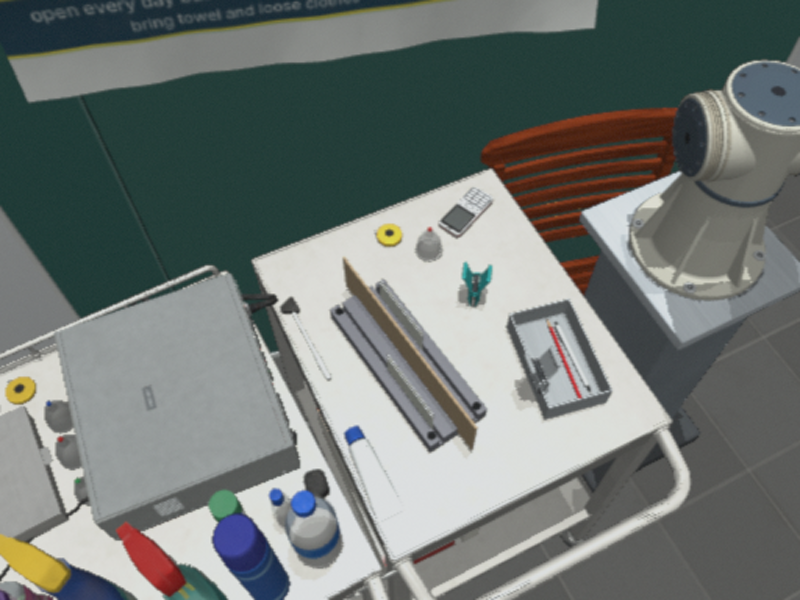

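View pics/side0.png

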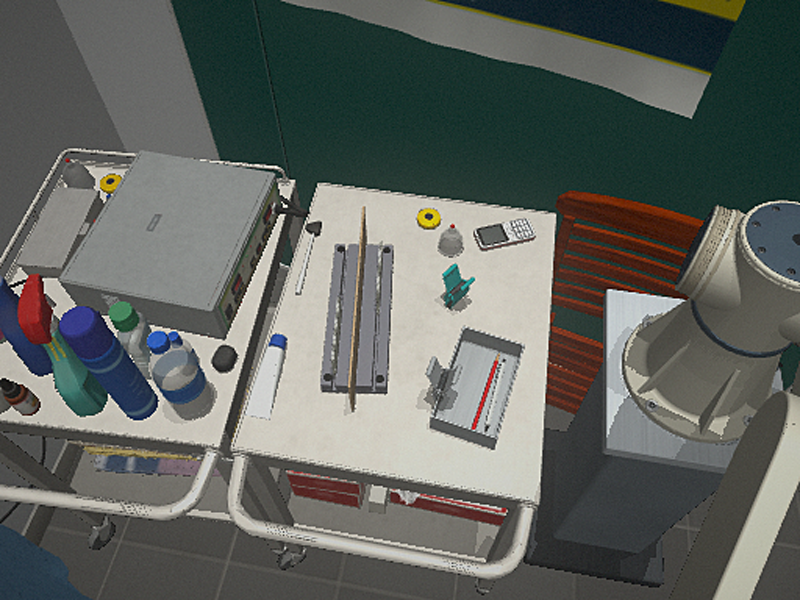

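The grey clip sits on the tray's far wall at about scene (345,240) and side (282,245) in native pixels. The turquoise look-alike is at scene (305,181) and side (292,183), so I leave that one alone. The envelope's top edge runs from scene (221,166) to (303,275).

```bash
python3 - <<'E'
from h import *
np.set_printoptions(precision=1,suppress=True)
s=cam("scene"); d=cam("side"); k=1/1.5625
print("rim",tri([(s,(338,230)),(d,(288,235))])); print("edge",tri([(s,(261,214)),(d,(227,186))]))
print("tip",tri([(s,(343,244)),(d,(282,251))]))
for p in ((510,318),(547,415),(571,302),(608,398)): print("trayS",onz(s,np.array(p)*k,48))
for p in ((464,329),(431,430),(523,343),(495,447)): print("trayD",onz(d,np.array(p)*k,48))
for p in ((345,260),(475,438)): print("envS",onz(s,np.array(p)*k,100))
for p in ((364,208),(352,408)): print("envD",onz(d,np.array(p)*k,100))
for n,l in (("cup","cup"),("phone","phone"),("tape","tape"),("gel","gel")):pass
print("cup",onz(s,(273,155),30),"turq",onz(s,(305,181),50),"gel",onz(s,(240,302),15))
a=cv2.resize(s["img"][180:290,280:400],None,fx=3.3,fy=5,interpolation=cv2.INTER_CUBIC)
b=cv2.resize(d["img"][200:310,240:360],None,fx=3.3,fy=5,interpolation=cv2.INTER_CUBIC)
save("crop1",np.hstack([a,b]))
E
```

```text
rim (array([420. ,  87.2,  46.5]), [array([-0.1, -1.2]), array([-0.5,  1.1])])
edge (array([594.8,   0.3, 114.2]), [array([0.2, 1.5]), array([ 0.6, -1.3])])
tip (array([428.1, 127.8,  39.5]), [array([0. , 0.3]), array([ 0.1, -0.2])])
trayS [409.6  10.9  48. ]
trayS [445.5 187.3  48. ]
trayS [300.5  29.2  48. ]
trayS [343.8 205.2  48. ]
trayD [405.    7.2  48. ]
trayD [433.9 199.6  48. ]
trayD [302.5  17.2  48. ]
trayD [331.9 209.7  48. ]
envS [ 621.7 -183.8  100. ]
envS [577.7 187.  100. ]
envD [ 620.4 -188.7  100. ]
envD [556.6 206.9 100. ]
cup [ 458.5 -200.9   30. ] turq [426.9 -74.1  50. ] gel [720.  141.1  15. ]
```

View pics/crop1.png

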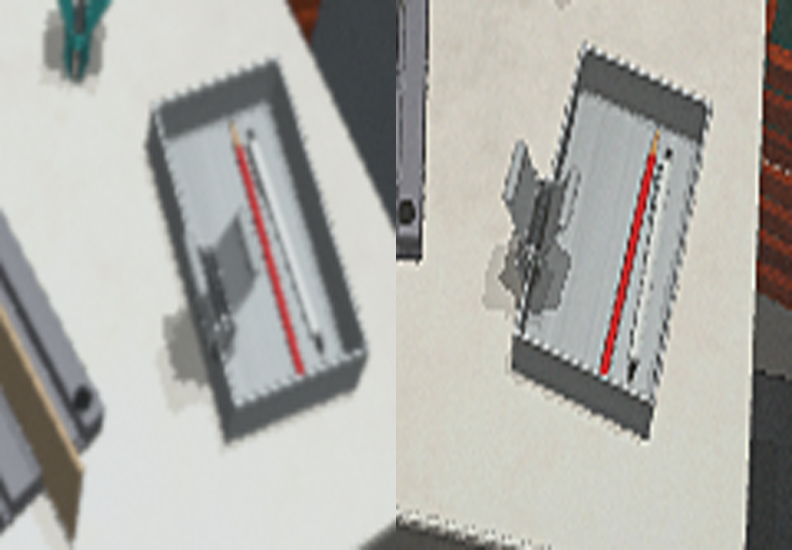

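```bash
python3 - <<'E'
from h import *
np.set_printoptions(precision=3,suppress=True)
o=ctrl.get_obs(); M=R.from_quat(o["orientation"]).as_matrix(); print(o["time"],o["tool_pos"],M,ctrl.hold_point_z,o["width"],o["ft_force"])
print(np.array(ctrl.grab_frame("wrist")["T_tool_cam"]))
E
```

```text
1.9 [211.821 587.995 214.585] [[-0.941  0.339 -0.   ]
 [ 0.339  0.941 -0.   ]
 [ 0.    -0.    -1.   ]] 18.700000000000003 0.9996861511873653 [-0.646 -0.003  0.324]
[[  -0.      -0.964   -0.268   75.886]
 [   1.      -0.       0.      -0.561]
 [  -0.      -0.268    0.964 -170.283]
 [   0.       0.       0.       1.   ]]
```

Emit:
apply_moves(
  increments=[
    [[0.45,-0.95,0],[0,0,-0.85],1],
    [[0.45,-0.95,0],[0,0,-0.85],1],
    [[0.45,-0.95,0],[0,0,-0.85],1],
    [[0.45,-0.95,0],[0,0,-0.85],1],
    [[0.45,-0.95,0],[0,0,-0.85],1],
    [[0.45,-0.95,0],[0,0,-0.85],1],
    [[0.45,-0.95,0],[0,0,-0.85],1],
    [[0.45,-0.95,0],[0,0,-0.85],1],
    [[0.45,-0.95,0],[0,0,-0.85],1],
    [[0.45,-0.95,0],[0,0,-0.85],1],
  ],
)

```text
time: 3.2
tool_pos: [392.4, 206.8, 214.8]
orientation: [0.695, 0.719, 0.0, 0.0]
ft_force: [0.1, 0.4, -0.4]
width: 0.999
grasp_force: 0.0
```

Emit:
apply_moves(
  increments=[
    [[0.45,-0.95,0],[0,0,-0.85],1],
    [[0.45,-0.95,0],[0,0,-0.85],1],
    [[0,0,0],[0,0,0],1],
  ],
)

```text
time: 3.58
tool_pos: [428.8, 130.1, 214.8]
orientation: [0.775, 0.632, 0.0, 0.0]
ft_force: [0.5, 0.4, 0.1]
width: 1.0
grasp_force: 0.0
```

```bash
python3 - <<'E'
from h import *
np.set_printoptions(precision=1,suppress=True)
c=cam("wrist"); o=ctrl.get_obs(); print(o["time"],o["tool_pos"],R.from_quat(o["orientation"]).as_matrix())
for l,z in (("clip",32),("clip_roll_a",109),("clip_tip_a",32),("tray_rim",48)):
    for q in ctrl.pinpoint(l,"wrist")[:4]: print(l,round(q["confidence"],2),np.array(q["position"]),onz(c,q["position"],z))
save("wrist1",cv2.resize(c["img"],(800,600),interpolation=cv2.INTER_CUBIC))
E
```

```text
3.625 [428.2 131.2 214.7] [[ 0.2  1.   0. ]
 [ 1.  -0.2  0. ]
 [ 0.   0.  -1. ]]
clip 0.91 [257.  182.5] [421.6 118.9  32. ]
clip 0.69 [316.6 371.1] [ 448.2 -171.5   32. ]
clip 0.62 [286.8 306.2] [425.7 -56.4  32. ]
clip_roll_a 0.96 [239.7 197. ] [407.4 126.9 109. ]
clip_roll_a 0.91 [282.8 197.3] [447.2 118.3 109. ]
clip_roll_a 0.69 [309.8 353.8] [443.4 -64.7 109. ]
clip_roll_a 0.56 [278.3 342.9] [412.  -43.5 109. ]
clip_tip_a 0.84 [260.4 182.2] [425.6 118.5  32. ]
clip_tip_a 0.75 [259.6 180.5] [425.1 120.7  32. ]
clip_tip_a 0.37 [239.4 197.7] [396.9 104.7  32. ]
clip_tip_a 0.26 [259.5 179.9] [425.1 121.4  32. ]
tray_rim 0.63 [260.6 211.3] [419.6  88.   48. ]
```

View pics/wrist1.png

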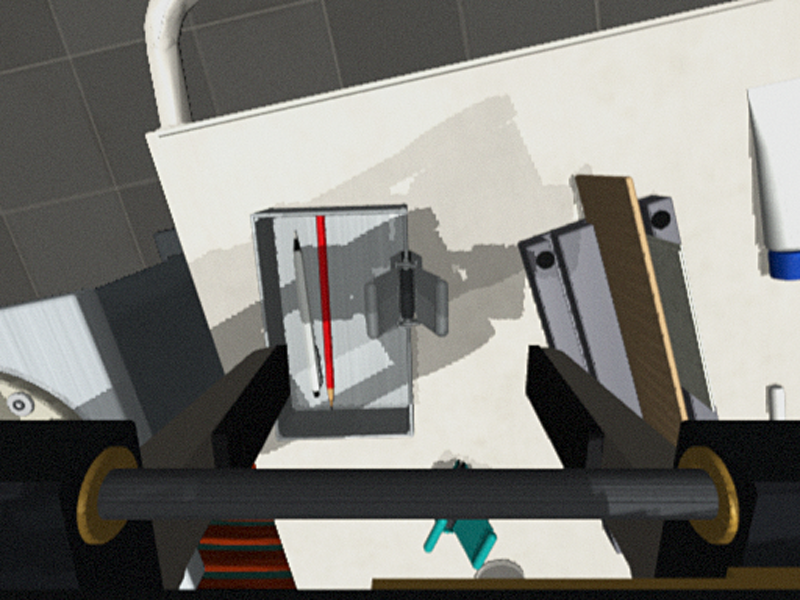

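Candidates in this view: the grey clip astride the tray wall with rolls at native (240,197) and (283,197), and the turquoise look-alike near (290,340). I choose the grey one. Its roll spacing comes out at 40.7 mm against the stated 42. Next I descend over it.

Emit:
apply_moves(
  increments=[
    [[-0.035,-0.23,-0.6],[0,0,-0.1],1],
    [[0,0,-0.8],[0,0,0],1],
    [[0,0,-0.8],[0,0,0],1],
    [[0,0,-0.6],[0,0,0],1],
    [[0,0,-0.3],[0,0,0],1],
    [[0,0,0],[0,0,0],1],
  ],
)

```text
time: 4.58
tool_pos: [426.0, 123.2, 90.2]
orientation: [0.778, 0.628, -0.001, -0.0]
ft_force: [-0.0, 0.1, 0.1]
width: 1.002
grasp_force: 0.0
```

```bash
python3 - <<'E'
from h import *
np.set_printoptions(precision=1,suppress=True)
c=cam("wrist"); o=ctrl.get_obs(); print(o["time"],o["tool_pos"],o["ft_force"],R.from_quat(o["orientation"]).as_matrix()[:2,1]*100)
for l,z in (("clip_roll_a",109),("clip_tip_a",32),("tray_rim",48)):
    for q in ctrl.pinpoint(l,"wrist")[:3]: print(l,round(q["confidence"],2),np.array(q["position"]),onz(c,q["position"],z))
save("wrist2",cv2.resize(c["img"],(800,600),interpolation=cv2.INTER_CUBIC))
E
```

```text
4.625 [426.5 123.2  90.9] [-0.5 -0.1 -0.1] [ 97.8 -21.1]
clip_roll_a 0.72 [302.3 250.6] [447.4 117.7 109. ]
clip_roll_a 0.71 [225.2 251.8] [406.1 125.9 109. ]
clip_tip_a 0.95 [263.1 207.1] [426.9 121.3  32. ]
clip_tip_a 0.68 [299.7 376.2] [425.6 -48.8  32. ]
clip_tip_a 0.56 [258.9 204.5] [424.1 124.1  32. ]
tray_rim 0.81 [262.5 256.4] [419.1  87.6  48. ]
```

View pics/wrist2.png

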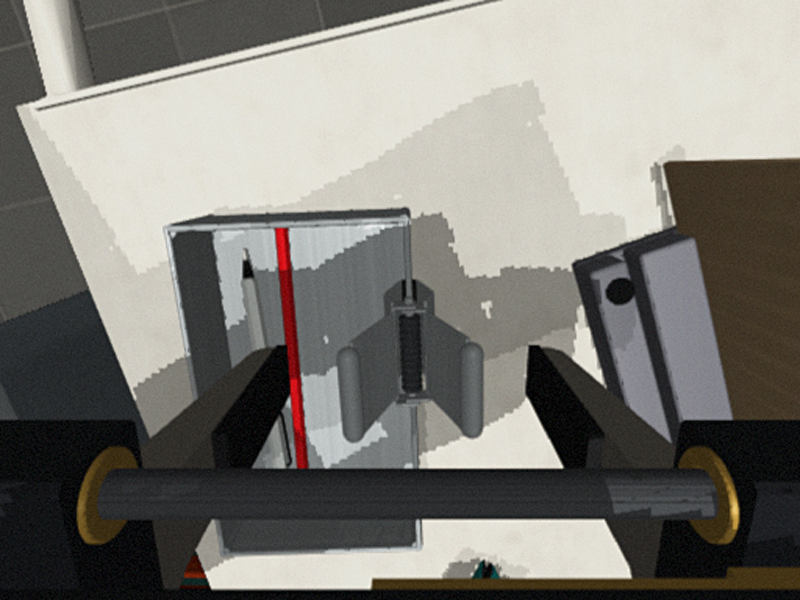

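The rolls are centred between the fingers: roll middle (426.7,121.8), TCP (426.5,123.2), native rolls at (225,252) and (302,251). I'll squeeze now.

Emit:
apply_moves(
  increments=[
    [[0,-0.03,0],[0,0,0],0],
    [[0,0,0],[0,0,0],-0.2],
    [[0,0,0],[0,0,0],-1],
    [[0,0,0],[0,0,0],-1],
    [[0,0,0],[0,0,0],-1],
    [[0,0,0],[0,0,0],-1],
    [[0,0,0],[0,0,0],-1],
    [[0,0,0],[0,0,0],-1],
  ],
  squeeze=20,
)

```text
time: 5.78
tool_pos: [426.4, 121.6, 90.6]
orientation: [0.778, 0.628, -0.0, -0.0]
ft_force: [0.6, 0.6, -1.1]
width: 0.31
grasp_force: 19.7
```

```bash
python3 - <<'E'
from h import *
np.set_printoptions(precision=1,suppress=True)
c=cam("wrist"); o=ctrl.get_obs(); print(o["time"],o["tool_pos"],o["ft_force"],o["width"]*92,o["grasp_force"])
for l,z in (("clip_roll_a",109),("clip_tip_a",32),("tray_rim",48)):
    for q in ctrl.pinpoint(l,"wrist")[:3]: print(l,round(q["confidence"],2),np.array(q["position"]),onz(c,q["position"],z))
save("wrist3",cv2.resize(c["img"],(800,600),interpolation=cv2.INTER_CUBIC))
E
```

```text
5.825 [426.4 121.6  90.6] [ 0.9 -0.2 -0.4] 28.66104280381336 19.66398686170578
clip_roll_a 0.88 [279.7 246.3] [436.3 121.1 109. ]
clip_roll_a 0.81 [241.1 246.8] [415.7 125.2 109. ]
clip_tip_a 0.91 [276.7 203.6] [438.4 120.2  32. ]
clip_tip_a 0.68 [244.4 201.7] [413.9 127.1  32. ]
clip_tip_a 0.5 [296.2 374.1] [423.2 -47.5  32. ]
tray_rim 0.56 [261.5 251.4] [419.7  90.2  48. ]
```

View pics/wrist3.png

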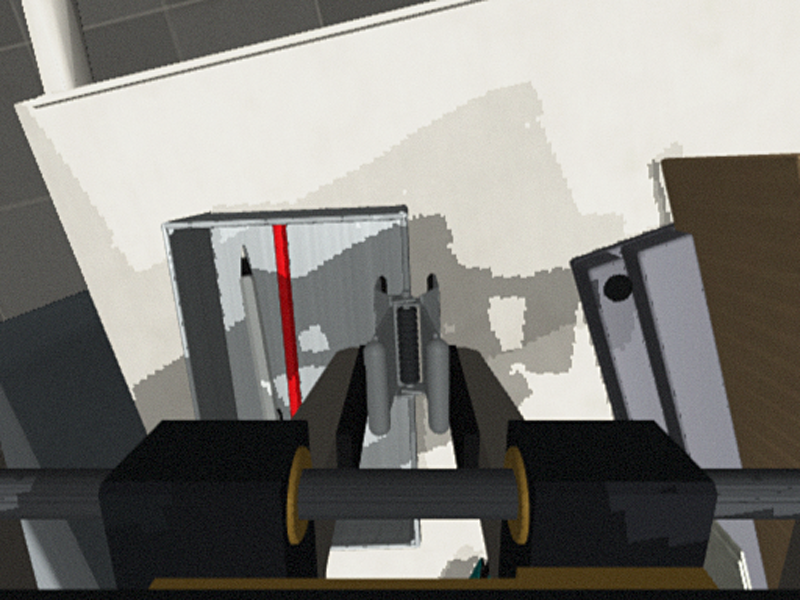

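The clip is fully spread at 28.7 mm with 19.7 N of grip, and the jaws straddle the wall at native (244,202) and (277,204). Now I lift it straight up.

Emit:
apply_moves(
  increments=[
    [[0,0,0.2],[0,0,0],-1],
    [[0,0,0.4],[0,0,0],-1],
    [[0,0,0.5],[0,0,0],-1],
    [[0,0,0.5],[0,0,0],-1],
    [[0,0,0.5],[0,0,0],-1],
    [[0,0,0.5],[0,0,0],-1],
    [[0,0,0.4],[0,0,0],-1],
    [[0,0,0],[0,0,0],-1],
  ],
)

```text
time: 6.98
tool_pos: [427.2, 121.9, 212.0]
orientation: [0.778, 0.628, 0.001, 0.001]
ft_force: [0.5, -0.1, -1.1]
width: 0.312
grasp_force: 19.7
```

```bash
python3 - <<'E'
from h import *
np.set_printoptions(precision=1,suppress=True)
c=cam("wrist"); o=ctrl.get_obs(); print(o["time"],o["tool_pos"],o["ft_force"],o["width"]*92,o["grasp_force"])
z0=o["tool_pos"][2]
for l,z in (("clip_roll_a",z0+18.4),("clip_tip_a",z0-61.6),("tray_rim",48),("envelope_edge",100)):
    for q in ctrl.pinpoint(l,"wrist")[:3]: print(l,round(q["confidence"],2),np.array(q["position"]),onz(c,q["position"],z))
save("wrist4",cv2.resize(c["img"],(800,600),interpolation=cv2.INTER_CUBIC))
s=cam("scene");d=cam("side")
for n,e in (("scene",s),("side",d)):
  for q in ctrl.pinpoint("envelope_edge",n)[:2]: print(n,q["confidence"],q["position"],onz(e,q["position"],100))
E
```

```text
7.025 [426.6 121.6 211. ] [-0.4  0.4 -1.3] 28.765494377486785 19.66927796602249
clip_roll_a 0.87 [243.1 247.2] [417.3 124.5 229.4]
clip_roll_a 0.69 [280.5 335.7] [426.1  63.4 229.4]
clip_roll_a 0.58 [280.  247.6] [437.  120.  229.4]
clip_tip_a 0.94 [273.3 201.5] [437.1 121.5 149.4]
clip_tip_a 0.59 [245.5 201.7] [415.3 126.  149.4]
tray_rim 0.69 [258.1 205.6] [416.9  88.4  48. ]
envelope_edge 0.56 [445.4 274.8] [595.1 -10.5 100. ]
scene 0.84 [259.4, 217.1] [597.1  -4.6 100. ]
side 0.94 [228.2, 185.8] [595.3  -5.8 100. ]
```

View pics/wrist4.png

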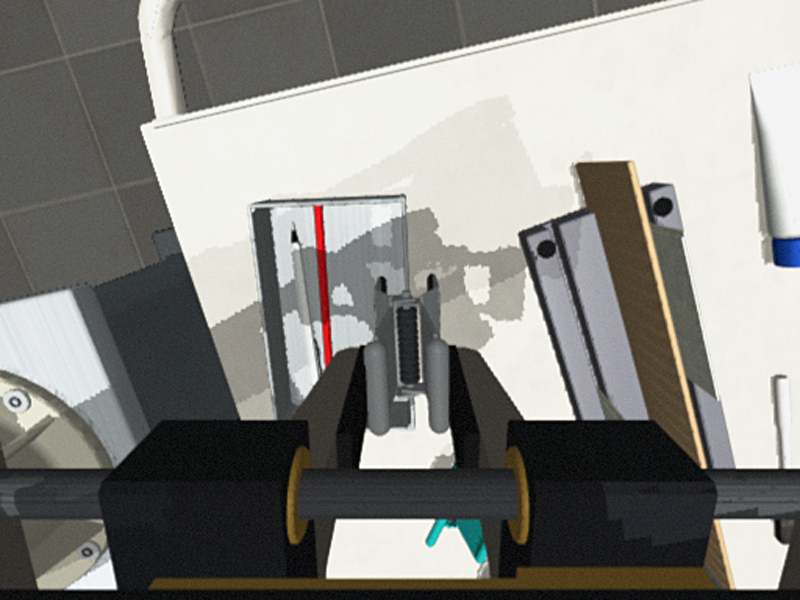

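```bash
python3 - <<'E'
from h import *
c=cam("wrist"); k=1/1.5625; g=cv2.cvtColor(c["img"],cv2.COLOR_RGB2HSV)
# light top-edge strip: per row, column centroid of bright orange pixels
P=[]
for r in range(115,300,4):
    x0=(632+(r/k-163)*70/307)*k
    cols=[x for x in range(int(x0)-8,int(x0)+9) if 8<=g[r,x,0]<=20 and g[r,x,1]>70 and g[r,x,2]>190]
    if cols: P.append(onz(c,(np.mean(cols),r),100))
P=np.array(P); print(len(P)); f=np.polyfit(P[:,1],P[:,0],1); res=P[:,0]-np.polyval(f,P[:,1])
print(f,np.degrees(np.arctan(f[0])),res.std(),"x at y=-5",np.polyval(f,-5),P[[0,-1]])
E
```

```text
47
[-1.44390215e-01  5.92834125e+02] -8.21616559164911 0.24925027157025315 x at y=-5 593.556076495714 [[569.87501142 159.53269836 100.        ]
 [598.8372631  -40.08279281 100.        ]]
```

The clip is held spread and clear of the rim. The envelope's top edge fits x = 592.8 − 0.144·y, a yaw of +8.2°, with its middle near (594,−5). I carry the clip above it.

Emit:
apply_moves(
  increments=[
    [[0.5,-0.4,0],[0,0,0.425],-1],
    [[0.7,-0.5,0],[0,0,0.425],-1],
    [[0.8,-0.6,0],[0,0,0.425],-1],
    [[0.8,-0.6,0],[0,0,0.425],-1],
    [[0.8,-0.6,0],[0,0,0.425],-1],
    [[0.58,-0.47,0],[0,0,0.425],-1],
    [[0,0,-0.4],[0,0,0],-1],
    [[0,0,0],[0,0,0],-1],
  ],
)

```text
time: 8.48
tool_pos: [591.7, -4.9, 192.5]
orientation: [0.655, 0.755, -0.001, -0.002]
ft_force: [-0.7, -0.7, -1.2]
width: 0.313
grasp_force: 19.7
```

```bash
python3 - <<'E'
from h import *
np.set_printoptions(precision=1,suppress=True)
c=cam("wrist"); o=ctrl.get_obs(); print(o["time"],o["tool_pos"],o["ft_force"],o["width"]*92,o["grasp_force"])
M=R.from_quat(o["orientation"]).as_matrix(); print("yaw",np.degrees(np.arctan2(M[1,1],M[0,1])))
z0=o["tool_pos"][2]
for l,z in (("clip_roll_a",z0+18.4),("clip_tip_a",z0-61.6),("envelope_edge",100)):
    for q in ctrl.pinpoint(l,"wrist")[:3]: print(l,round(q["confidence"],2),np.array(q["position"]),onz(c,q["position"],z))
save("wrist5",cv2.resize(c["img"],(800,600),interpolation=cv2.INTER_CUBIC))
s=cam("scene");d=cam("side")
for n,e in (("scene",s),("side",d)):
  for q in ctrl.pinpoint("envelope_edge",n)[:2]: print(n,q["confidence"],q["position"],onz(e,q["position"],100))
E
```

```text
8.525 [592.1  -4.7 193.4] [ 0.5 -0.3 -0.2] 28.575717431901143 19.670172929763794
yaw 8.162727035592344
clip_roll_a 0.94 [ 75.7 224.1] [491.7  -4.1 211.8]
clip_roll_a 0.87 [240.8 248.9] [580.3  -5.9 211.8]
clip_roll_a 0.81 [105.3 254.5] [507.4 -19.8 211.8]
clip_tip_a 0.93 [275.8 205.2] [602.8  -3.9 131.8]
clip_tip_a 0.92 [121.7 214.4] [481.3 -29.2 131.8]
clip_tip_a 0.75 [122.9 209.2] [482.2 -24.7 131.8]
envelope_edge 0.88 [267.1 200.7] [597.4 -10.9 100. ]
envelope_edge 0.48 [97.7 59.6] [445.8  86.8 100. ]
envelope_edge 0.39 [262.8 177.4] [590.4   9.9 100. ]
scene 0.71 [259.3, 217.5] [597.9  -3.7 100. ]
side 0.7 [226.3, 181.9] [602.9 -17.2 100. ]
```

View pics/wrist5.png

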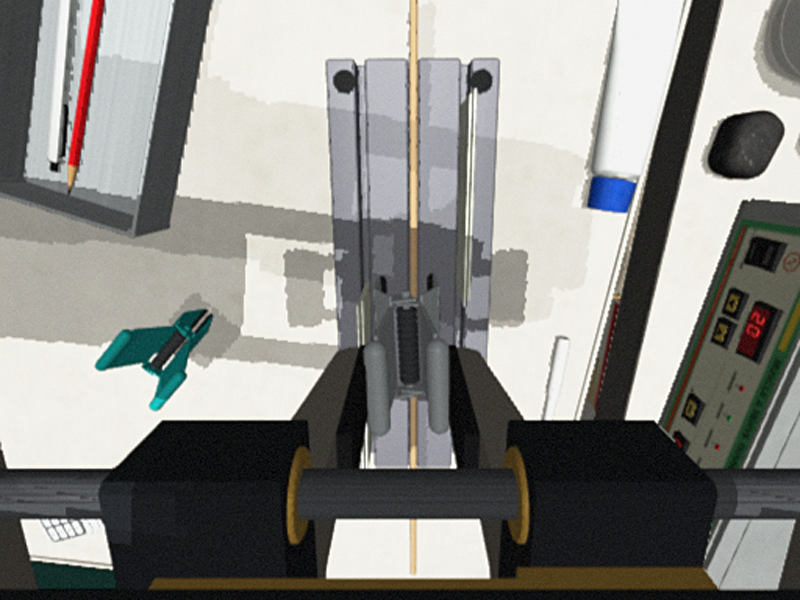

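```bash
python3 - <<'E'
from h import *
np.set_printoptions(precision=1,suppress=True)
c=cam("wrist"); o=ctrl.get_obs(); g=cv2.cvtColor(c["img"],cv2.COLOR_RGB2HSV); t=np.array(o["tool_pos"]); M=R.from_quat(o["orientation"]).as_matrix()
P=[]
for r in list(range(5,140,4))+list(range(260,295,4))+list(range(335,365,4)):
    cols=[x for x in range(258,273) if 8<=g[r,x,0]<=22 and g[r,x,1]>70 and g[r,x,2]>150]
    if cols: P.append(M.T@(onz(c,(np.mean(cols),r),100)-t))
P=np.array(P); f=np.polyfit(P[:,0],P[:,1],1); print(len(P),"tool-y offset at 0:",f[1],"angle",np.degrees(f[0]),"x range",P[[0,-1],0])
z=t[2]
for p in ((381/1.5625,283/1.5625),(433/1.5625,283/1.5625),(275.8,205.2)): print("tip tool",M.T@(onz(c,p,z-61.6)-t))
for p in ((376/1.5625,385/1.5625),(438/1.5625,385/1.5625)): print("roll tool",M.T@(onz(c,p,z+18.4)-t))
E
```

```text
51 tool-y offset at 0: 0.11684791378562237 angle -0.10148314700600247 x range [ 150.7 -189.4]
tip tool [ 18.9 -13.8  61.6]
tip tool [18.9 12.2 61.6]
tip tool [-0.9 11.4 61.6]
roll tool [  1.7 -11.6 -18.4]
roll tool [  1.7  10.  -18.4]
```

The envelope edge (native column 265) lies 0.1 mm from the tool plane. The clip mid-plane is 0.8 mm to −x of that, well inside the slack of about 9 mm. I correct this and lower.

Emit:
apply_moves(
  increments=[
    [[0.02,-0.08,0],[0,0,0],-1],
    [[0,0,-0.2],[0,0,0],-1],
    [[0,0,-0.25],[0,0,0],-1],
    [[0,0,-0.25],[0,0,0],-1],
    [[0,0,-0.25],[0,0,0],-1],
    [[0,0,-0.2],[0,0,0],-1],
    [[0,0,-0.1],[0,0,0],-1],
    [[0,0,0],[0,0,0],-1],
    [[0,0,0],[0,0,0],-1],
  ],
)

```text
time: 10.05
tool_pos: [594.7, -8.4, 144.9]
orientation: [0.655, 0.756, 0.0, 0.0]
ft_force: [-0.0, -0.0, -1.5]
width: 0.311
grasp_force: 19.7
```

```bash
python3 - <<'E'
from h import *
np.set_printoptions(precision=1,suppress=True)
o=ctrl.get_obs(); print(o["time"],o["tool_pos"],o["ft_force"],o["width"]*92,o["grasp_force"])
z0=o["tool_pos"][2]; t=np.array(o["tool_pos"]); M=R.from_quat(o["orientation"]).as_matrix(); ims=[]
for n in ("wrist","scene","side"):
    c=cam(n)
    for l,z in (("clip_roll_a",z0+18.4),("clip_tip_a",z0-61.6),("envelope_edge",100)):
        for q in ctrl.pinpoint(l,n)[:3]: print(n,l,round(q["confidence"],2),np.array(q["position"]),M.T@(onz(c,q["position"],z)-t))
    u,v=proj(c,t).astype(int) if n!="wrist" else (262,215)
    h=45 if n!="wrist" else 85
    ims.append(cv2.resize(c["img"][max(v-h,0):v+h,u-h:u+h],(266,400) if 0 else (266,266),interpolation=cv2.INTER_CUBIC))
save("fin",np.hstack(ims))
E
```

```text
10.05 [594.7  -8.4 144.9] [-0.  -0.  -1.5] 28.60388550780359 19.670191705226898
wrist clip_roll_a 0.8 [278.8 247.1] [  1.3   9.1 -18.4]
wrist clip_roll_a 0.7 [ 36.7 239.9] [   5.6 -121.8  -18.5]
wrist clip_roll_a 0.59 [ 74.7 269.8] [ -12.5 -104.2  -18.4]
wrist clip_tip_a 0.93 [276.5 202.7] [ 1.2 11.9 61.6]
wrist clip_tip_a 0.87 [ 98.3 224.6] [ -17.5 -132.8   61.5]
wrist clip_tip_a 0.8 [103.9 220.5] [ -13.9 -127.7   61.5]
wrist envelope_edge 0.8 [261.9 216.1] [-4.   0.2 44.9]
scene clip_roll_a 0.74 [313.2 174.4] [   7.9 -152.3  -18.5]
scene clip_roll_a 0.69 [262.8 202. ] [  3.   -6.9 -18.4]
scene clip_roll_a 0.65 [297.6 171.5] [ -20.3 -125.9  -18.5]
scene clip_tip_a 0.68 [261.9 214.9] [ -5.8 -10.8  61.6]
scene clip_tip_a 0.62 [302.  190.9] [  -5.7 -135.8   61.5]
scene clip_tip_a 0.51 [300.2 191.6] [  -6.6 -130.7   61.5]
scene envelope_edge 0.93 [256.7 216.7] [-1.3  7.8 44.9]
scene envelope_edge 0.7 [339.3 227.5] [ 136.1 -141.    44.8]
side clip_roll_a 0.85 [300.3 179.6] [  20.1 -185.5  -18.5]
side clip_roll_a 0.76 [289.3 175.6] [   8.7 -158.   -18.5]
side clip_roll_a 0.74 [231.2 173.4] [  6.5 -10.4 -18.4]
side clip_tip_a 0.67 [295.  189.9] [  -1.1 -178.4   61.5]
side clip_tip_a 0.63 [224.7 188.2] [-0.6 11.5 61.6]
side clip_tip_a 0.57 [293.8 191.7] [   4.8 -175.1   61.5]
side envelope_edge 0.83 [226.5 184.5] [-1.6  5.8 44.9]
```

View pics/fin.png

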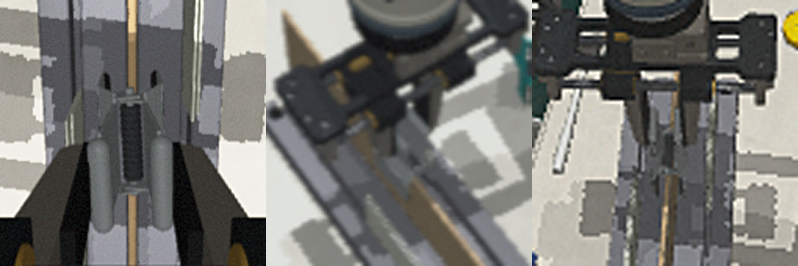

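The jaws straddle the envelope: tips about 12 mm either side and about 15 mm below its edge. The grip is steady at 19.7 N and the wrist shows no contact force. I hand in.

```bash
python3 -c "
from bench import ctrl
print(ctrl.close_job())"
```

```text
the job is handed in; nothing more can be done
None
```

I handed the job in with the clip held fully spread over the middle of the envelope, a jaw about 12 mm clear on each side and about 15 mm below the top edge, and no sign of contact; the hand-in call gave no verdict.

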